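Clamp a bolt in a ring chuck by its slim ring

TASK

Stand the hex bolt head down on the floor of the ring chuck's well, let go of it, and then turn the chuck's slim middle ring clockwise until both jaws hold the bolt snugly and upright. Tighten with feeling, so that the jaws do not bruise the shank (about a dozen newtons a jaw is right, 25 too many), and keep the hand off the fixed rings above and below. Leave everything else where it is.

Things in the scene. Friction and masses are not known exactly. Their poses are not given: they have to be found in the camera images.
- bolt_center (a point): centre of the loose steel hex bolt, half-way up; z along the bolt. It stands upright on its head on the table: 54 mm tall, head 21 mm across the corners (turning circle radius 10.6) and 10 mm high at the bottom, plain round shank 12 mm in diameter above it; 60 g.
- bolt: the same hex bolt; origin in the middle of the underside of its head
- chuck: a small ring chuck fixed to the table by a round steel flange 100 mm across, 8 high; 58 mm high in all; origin on its upright axis at table height. On the flange are stacked the lower fixed ring, the slim turning ring and the upper fixed ring, in whose mouth two jaws slide. The jaws start open, at least 12.8 mm clear of the axis, so the bolt goes in head first and its top then stands 74 mm above the table
- lower_ring: lower fixed ring of the chuck, smooth, 62 mm across, 8 to 33 mm above the table; origin on the axis at table height
- upper_ring: upper fixed ring of the chuck, 50 mm across, 47 to 57 mm above the table, with the mouth in the middle; origin on the axis at table height
- ring_center (a point): centre of the slim knurled turning ring between the two fixed rings: on the chuck axis, 40 mm above the table. The ring is 62 mm across, 12 high (34 to 46 mm above the table). Clockwise seen from above closes the jaws. It starts anywhere in 0.5 rad and is not marked: the jaws meet the bolt after 0.8 to 1.4 rad, to be felt; 0.1 rad more is about enough. Full travel 1.6 rad
- well_mouth (a point): the chuck axis level with the top of the upper fixed ring (57 mm above the table). Below the jaws the well is a funnel, 34 mm wide at 46 mm above the table, narrowing to 25 mm at 40 mm above it. The ring takes 0.25 N m to turn while the jaws are free and 0.016 N m more for every newton with which each jaw presses; it stays where it is left, so at rest its friction can hide up to 0.25 N m either way
- well_floor (a point): the chuck axis at the floor of the 25 mm wide well (20 mm above the table), on which the bolt's head stands
- jaw_slot_1: one of the two opposite slots of the upper ring, with the steel jaw that slides in it, 48 to 58 mm above the table. Both jaws move together toward the axis, 8 mm per rad of ring turn, and end in a stiffly sprung insert 10 mm wide (25 N/mm). Origin: fixed, in the slot, 18 mm from the axis, 53 mm above the table; it does not move with the jaw; x points outward
- jaw_slot_2: the opposite slot with its jaw, as jaw_slot_1
- masking_tape: roll of masking tape, 93 mm across, 24 mm high; a bystander; origin under its centre
- cork_block: cork sanding block, 40x70 mm, 26 mm high; a bystander; origin under its centre
- wax_jar: round lidded pot, 61 mm across, 60 mm high; a bystander; origin under its centre
- pine_offcut: long pine block, 42x180 mm, 22 mm high; a bystander; origin under its centre
- blue_pliers: pliers lying flat, 68x170 mm, 14 mm high; a bystander; origin under its centre

How it is judged:
By the outcome, as a careful person would: the job done as asked, in the order asked, and still so for the second after the job is handed in, with the robot touching nothing.
It also fails if it takes over 67 s, if anything falls off the work surface, if the arm or the gripper's body presses on something with over 40 N, if the wrist force passes 120 N, or if a joint passes its speed limit or range.

ROBOT

A 6-joint arm with a two-finger parallel gripper is mounted at the origin on a cart in front of the work surface, level with it; the furniture and walls round the work are solid. World frame = base frame: x ahead of the robot, y to its left, z up, the work surface at z = 0. Lengths are in m, angles in degrees, forces in N, time in s.
With the tool pointing down it reaches from about 0.25 to 0.725 m from the base axis. Payload 9.7 kg.
Tool frame: the origin (TCP) lies midway between the tips of the shut fingers; the grasp point (between the pads) lies 19 mm behind it; z points along the fingers, y is the line along which they close (so a half turn about z gives the same grasp; the last joint's range is limited). The gripper opens to 85 mm and grips with 20 to 120 N. Pads are 22 mm wide; open, the fingers measure 114 mm over their backs; the gripper's body (76 mm by 85 mm) begins 54 mm behind the grasp point. The pads swing forward as they close: fully open they stand 13 mm farther back than shut.
Start: joints at [-77.177, 4.979, 10.078, 95.1, 0, 90], TCP at [0.122, -0.536, 0.231] pointing down, gripper open.
Joint ranges: [-179.16, 179.16], [-48.56, 103.87], [-65.8, 70.77], [-126.05, 130.52], [-82.76, 87.17], [-180, 180]. Speed limits (degrees/s): [127.2, 127.2, 147.25, 180, 180, 180].

INTERFACE

Orientations are given as [roll, pitch, yaw] about the fixed x, y, z axes, in that order (R = Rz(yaw) Ry(pitch) Rx(roll)).
In Python, from workcell import bot gives the robot as it stands.
- The arm moves only by the shell command python3 -m crank 'ROWS' [FORCE]. ROWS is JSON, a list of rows, each an object with "gripper": the finger opening in mm, from 0 to 85.4; "travel": the shift along the tool's x, y, z in mm, a list of three; "twist": the turn, a rotation vector about the tool's x, y, z in rad, a list of three. In form: [{"gripper": gripper, "travel": [tx, ty, tz], "twist": [rx, ry, rz]}, ...]. A call has 1 to 12 rows; each row shifts and turns the commanded pose from where the row before left it, along the tool's axes as they then stand; what a row does not reach is not made up. A row lasts 1/8 s, in which the tool goes at most 62.5 mm and 10.7 degrees, less where a joint would pass 70% of its speed; a pose out of reach is approached as far as the arm can. A call is refused whole if a number of a shift passes 62.5 or a number of a turn 0.188, either way. A call with a gripper value outside its range is refused whole. The fingers move at their own pace and stop on an object; FORCE is the grip in N (left out, the last holds). Time passes only in rows, so rows that do not move let the fingers close. It gives the time, the measured TCP pose, the force, the opening and the grip force at its end, in the units of the state.
- bot.get_obs(): the state, without advancing time (a new reading comes with each control period).
- bot.camera(name): name is "scene" or "top" or "wrist"; returns the picture (400x640x3 uint8, red, green, blue); there is no depth.
- bot.calibration(name): a dict with "vfov" (degrees; the focal length in pixels is half the picture's height over the tangent of half this angle, whatever the lens; pixels are square), "cx", "cy" (the principal point, pixels), "k1" (the pictures are not rectified: a ray, as slopes to the right and down, at radius r is drawn at 1 + k1 r^2 times it, then the intrinsics apply), "camera_from_world" (4x4, takes a point from world to camera coordinates). Camera axes: x right, y down, z forward; pixel columns grow to the right and rows downward; lengths in m; the calibration is good to about 2 mm. A picture is of the moment at which its call begins: read the wrist's pose just before it. calibration takes no time and is no camera call; for the wrist camera it gives the pose at the moment of the call.
- bot.job_done(): hands the job in; it is judged then, once.
The state is a dict: "time": time; "q": joint angles; "qd": joint speeds; "joint_efforts": joint torques, N m; "ee_pos": TCP position; "tcp_rot": TCP orientation; "wrist_force": force on the tool from outside, world axes, zero at the start; "torque": the same for the moment, N m; "opening": finger opening in m; "grasp_force": force on a finger pad.
Only numpy, scipy, OpenCV 4.12 (cv2) and the standard library are available. Lean on these libraries where they do the work, as an engineer would, in place of code of your own. Each camera call takes 0.05 s, during which the arm holds its last target. There are 200 camera calls.

## Working session

There is one attempt and no reset: what is moved stays moved. The work goes in short steps, Python scripts to look and compute and a shell command to move; the robot and the scene stay as the last step left them, time stands still between calls to the robot, and variables do not carry over. Pictures are saved under pics/ and viewed, at most 13 in all, crops included, and the job is handed in when it is done.

```bash
mkdir -p pics; ls; python3 - <<'E'
from workcell import bot
import cv2
o=bot.get_obs();print(o)
for n in("scene","top"):
    c=bot.calibration(n);print(n,c)
    cv2.imwrite(f"pics/{n}0.png",bot.camera(n)[:,:,::-1])
E
```

```text
pics
{'time': 0.0, 'q': array([-7.71763925e+01,  5.01085247e+00,  1.00345198e+01,  9.50984917e+01,
       -7.21917346e-05,  8.99995235e+01]), 'qd': array([-0.09214561, -0.00806242,  0.06069722,  0.08498442, -0.14371171,
       -0.04661802]), 'joint_efforts': array([-7.01166337e-04, -5.20381951e+01,  4.64807332e+01,  1.60943315e-02,
        6.80765243e-05,  4.08468054e-05]), 'ee_pos': array([ 0.12202317, -0.53606616,  0.23058602]), 'tcp_rot': array([-1.79925176e+02,  7.15694527e-05,  1.28240840e+01]), 'wrist_force': array([0.59254495, 0.08108255, 0.66501619]), 'torque': array([0.01134273, 0.01342761, 0.04287429]), 'grasp_force': 0.0, 'opening': 0.08519943512751818}
scene {'vfov': 43.71376585896596, 'cx': 321.8329231213636, 'cy': 204.23302390398482, 'k1': -0.05583483633196814, 'camera_from_world': array([[-0.60763941, -0.79399591, -0.01857014,  0.41104067],
       [-0.46313726,  0.3732366 , -0.80386461,  0.28848476],
       [ 0.64519627, -0.47985929, -0.59452236,  1.07409527],
       [ 0.        ,  0.        ,  0.        ,  1.        ]])}
top {'vfov': 50.99844732370664, 'cx': 312.81524732671636, 'cy': 204.40702132242458, 'k1': -0.10130222383538727, 'camera_from_world': array([[ 0.02505631, -0.99965052, -0.00842739,  0.05974436],
       [-0.98809148, -0.02348462, -0.15206477,  0.59628212],
       [ 0.15181371,  0.01213722, -0.9883346 ,  1.02113941],
       [ 0.        ,  0.        ,  0.        ,  1.        ]])}
```

View pics/scene0.png

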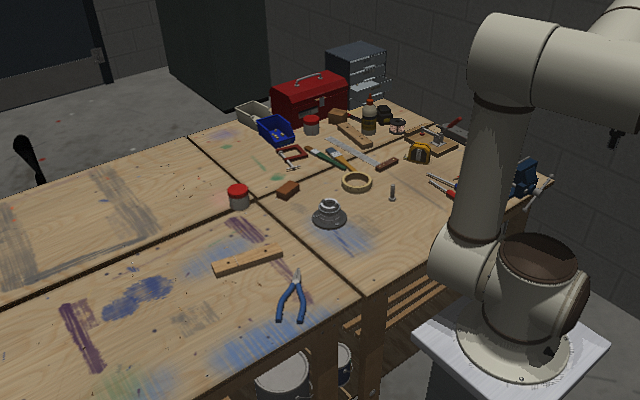

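View pics/top0.png

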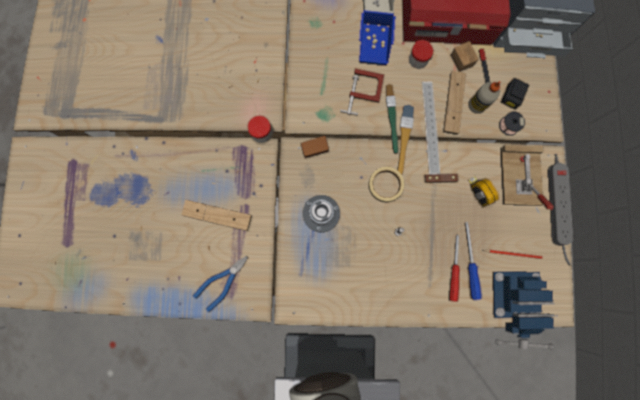

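The scene view shows the chuck at about (329,213) and the bolt at (392,192). In the top view the chuck is at (321,212) and the bolt at (399,231). The arm is out of the way.

```bash
cat > h.py <<'E'
import numpy as np, cv2
from workcell import bot
def ray(c,u,v):
    f=200/np.tan(np.radians(c["vfov"])/2)
    K=np.array([[f,0,c["cx"]],[0,f,c["cy"]],[0,0,1.]])
    p=cv2.undistortPoints(np.array([[[u,v]]],float),K,np.array([c["k1"],0,0,0,0.]))[0,0]
    T=c["camera_from_world"];R=T[:3,:3]
    return -R.T@T[:3,3], R.T@np.array([p[0],p[1],1.])
def onz(c,u,v,z):
    o,d=ray(c,u,v); return o+d*(z-o[2])/d[2]
def proj(c,P):
    f=200/np.tan(np.radians(c["vfov"])/2)
    q=c["camera_from_world"]@np.append(P,1);a=q[:2]/q[2];a=a*(1+c["k1"]*(a@a))
    return a*f+[c["cx"],c["cy"]]
E
python3 - <<'E'
from h import *
t=cv2.imread("pics/top0.png");s=cv2.imread("pics/scene0.png")
ct,cs=bot.calibration("top"),bot.calibration("scene")
print("chuck top px->z57",onz(ct,321,211,.057),"flange",onz(ct,321,213,.008))
print("bolt top",onz(ct,399,231,.054))
print("scene bolt foot",onz(cs,392,200,0.0),"top",onz(cs,392,185,.054))
print("tape",onz(ct,386,184,.024),"jar",onz(ct,259,127,.06),"cork",onz(ct,315,147,.026))
a=cv2.resize(t[180:250,290:420],None,fx=6,fy=6,interpolation=2)
b=cv2.resize(s[170:240,300:410],None,fx=6,fy=6,interpolation=2)
cv2.imwrite("pics/c1.png",a[:300]) 
h=np.zeros((600,780,3),np.uint8); 
h[:280]=cv2.resize(t[180:250,290:420],(780,280),interpolation=2)[:280] if 0 else cv2.resize(t[180:250,280:475],(780,280),interpolation=2)
h[290:570]=cv2.resize(s[170:240,250:445],(780,280),interpolation=2)
cv2.imwrite("pics/c1.png",h)
E
```

```text
chuck top px->z57 [0.57667572 0.05317724 0.057     ] flange [0.57813606 0.05267668 0.008     ]
bolt top [ 0.5310744  -0.14359803  0.054     ]
scene bolt foot [ 5.28641627e-01 -1.50827177e-01  1.11022302e-16] top [ 0.53103941 -0.1483093   0.054     ]
tape [ 0.65667832 -0.11592098  0.024     ] jar [0.79275736 0.21913084 0.06      ] cork [0.75189631 0.07259353 0.026     ]
```

View pics/c1.png

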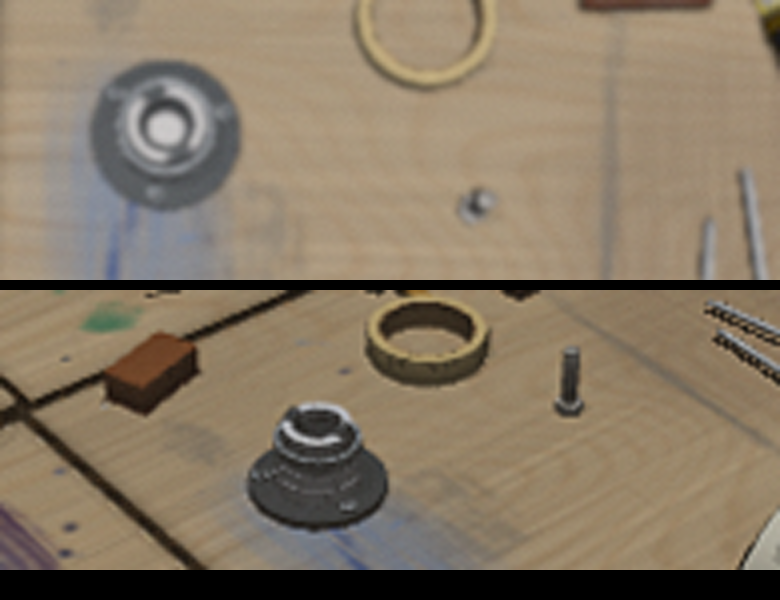

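The zoom puts the bolt's shank top at top-view px (400.7,230.2). The scene view gives (392.7,184.7), so the bolt is at about (0.531,-0.147). The chuck mouth is at top-view px (321.5,211.5), so the chuck is at about (0.577,0.053). Next I move to a hover over the bolt.

```bash
python3 -m crank '[{"gripper":85,"travel":[40,-24,0],"twist":[0,0,0]},{"gripper":85,"travel":[40,-24,0],"twist":[0,0,0]},{"gripper":85,"travel":[40,-24,0],"twist":[0,0,0]},{"gripper":85,"travel":[40,-24,0],"twist":[0,0,0]},{"gripper":85,"travel":[40,-24,0],"twist":[0,0,0]},{"gripper":85,"travel":[40,-24,0],"twist":[0,0,0]},{"gripper":85,"travel":[40,-24,0],"twist":[0,0,0]},{"gripper":85,"travel":[40,-24,0],"twist":[0,0,0]},{"gripper":85,"travel":[40,-24,0],"twist":[0,0,0]},{"gripper":85,"travel":[40,-24,0],"twist":[0,0,0]},{"gripper":85,"travel":[40,-24,0],"twist":[0,0,0]},{"gripper":85,"travel":[40,-24,0],"twist":[0,0,0]}]' 40
python3 - <<'E'
from workcell import bot
o=bot.get_obs();print(o['q'].round(1),o['ee_pos'],o['tcp_rot'])
E
python3 -m crank '[{"gripper":50,"travel":[0,0,0],"twist":[0,0,-0.18]},{"gripper":50,"travel":[0,0,0],"twist":[0,0,-0.18]},{"gripper":50,"travel":[0,0,0],"twist":[0,0,-0.18]},{"gripper":50,"travel":[0,0,0],"twist":[0,0,-0.18]},{"gripper":50,"travel":[0,0,0],"twist":[0,0,-0.18]},{"gripper":50,"travel":[0,0,0],"twist":[0,0,-0.18]},{"gripper":50,"travel":[0,0,0],"twist":[0,0,-0.18]},{"gripper":50,"travel":[0,0,0],"twist":[0,0,0]},{"gripper":50,"travel":[0,0,0],"twist":[0,0,0]}]'
python3 - <<'E'
from h import *
o=bot.get_obs();print(o['time'],o['q'].round(1),o['ee_pos'],o['tcp_rot'])
c=bot.calibration("wrist");im=bot.camera("wrist");cv2.imwrite("pics/w1.png",im[:,:,::-1])
print(c,proj(c,[.531,-.147,.054]),proj(c,[.531,-.147,0]))
E
```

```text
time: 1.6
ee_pos: [0.5271, -0.1477, 0.231]
tcp_rot: [-180.0, 0.0, 12.8]
wrist_force: [0.4, 0.2, 0.7]
opening: 0.0852
grasp_force: 0.0
[-15.6   4.6   9.7  95.1  -0.  151.5] [ 0.52706502 -0.14765991  0.23095041] [-1.79993357e+02  2.43593770e-02  1.28286082e+01]
time: 2.72
ee_pos: [0.5261, -0.1489, 0.2311]
tcp_rot: [-180.0, -0.0, 84.8]
wrist_force: [-0.9, 0.8, 0.3]
opening: 0.0502
grasp_force: 0.0
2.725 [-15.8   4.6   9.6  95.1  -0.   79.4] [ 0.52611802 -0.14893381  0.23108995] [-1.79977894e+02 -3.36618575e-03  8.47851217e+01]
{'vfov': 70.60971032019205, 'cx': 317.05052025141987, 'cy': 201.1818026771817, 'k1': 0.004709508052299545, 'camera_from_world': array([[ 9.95909539e-01, -9.03540064e-02, -5.86569891e-04,
        -5.38251576e-01],
       [-8.63170495e-02, -9.53292072e-01,  2.89453957e-01,
        -1.34400709e-01],
       [-2.67124971e-02, -2.88219325e-01, -9.57191759e-01,
         3.49266891e-01],
       [ 0.00000000e+00,  0.00000000e+00,  0.00000000e+00,
         1.00000000e+00]])} [320.36820986 179.96645372] [319.93766021 171.17539271]
```

View pics/w1.png

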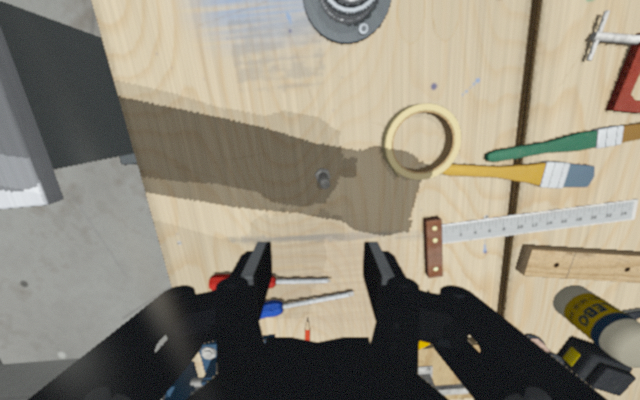

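The wrist view shows the bolt at about (323,178) in the gripper's shadow, with the chuck at the top edge near (350,0). The surroundings are clear.

```bash
python3 - <<'E'
from h import *
im=cv2.imread("pics/w1.png");c=bot.calibration("wrist")
p=im[160:200,305:345].astype(int)
m=((p[:,:,2]-p[:,:,0])<18).astype(np.uint8)
n,l,s,ce=cv2.connectedComponentsWithStats(m)
for i in range(1,n):
    if s[i,4]>8: print(s[i],ce[i]+[305,160], onz(c,*(ce[i]+[305,160]),.027))
E
```

```text
[  9   8  17  22 262] [322.77862595 177.66793893] [ 0.53405345 -0.15037355  0.027     ]
```

```bash
python3 -m crank '[{"gripper":40,"travel":[0,3.2,35],"twist":[0,0,0]},{"gripper":40,"travel":[0,3.2,35],"twist":[0,0,0]},{"gripper":40,"travel":[0,0,35],"twist":[0,0,0]},{"gripper":40,"travel":[0,0,35],"twist":[0,0,0]},{"gripper":40,"travel":[0,0,30],"twist":[0,0,0]},{"gripper":40,"travel":[0,0,20],"twist":[0,0,0]},{"gripper":40,"travel":[0,0,0],"twist":[0,0,0]},{"gripper":40,"travel":[0,0,0],"twist":[0,0,0]}]' 40
python3 - <<'E'
from h import *
o=bot.get_obs();print(o['time'],o['ee_pos'],o['tcp_rot'])
cv2.imwrite("pics/w2.png",bot.camera("wrist")[:,:,::-1])
E
```

```text
time: 3.78
ee_pos: [0.533, -0.1496, 0.0423]
tcp_rot: [179.9, 0.0, 85.0]
wrist_force: [-0.8, -0.1, -0.0]
opening: 0.0405
grasp_force: 0.0
3.775 [ 0.53298493 -0.1496352   0.04228358] [1.79941518e+02 1.37349936e-02 8.49581672e+01]
```

View pics/w2.png

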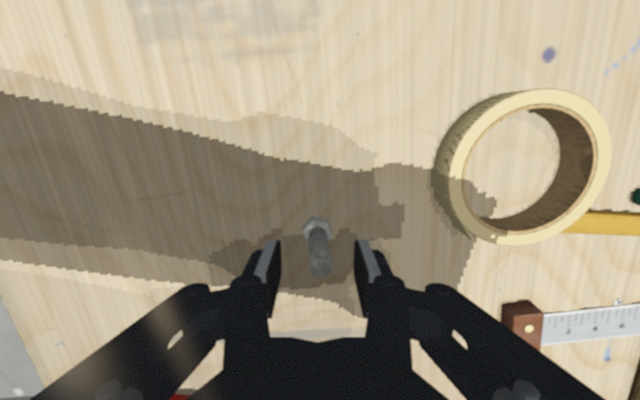

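The bolt stands between the fingers: shank top near (320,268), head near (317,228), and the pad tips at (270,250) and (365,250). I check the offset before closing.

```bash
python3 - <<'E'
from h import *
c=bot.calibration("wrist")
print(onz(c,320,268,.054),onz(c,317,231,.005),proj(c,[.533,-.1496,.0423]),proj(c,[.533,-.1496,.054]))
E
python3 -m crank '[{"gripper":0,"travel":[0,0,1],"twist":[0,0,0]},{"gripper":0,"travel":[0,0,0],"twist":[0,0,0]},{"gripper":0,"travel":[0,0,0],"twist":[0,0,0]},{"gripper":0,"travel":[0,0,0],"twist":[0,0,0]},{"gripper":0,"travel":[0,0,0],"twist":[0,0,0]},{"gripper":0,"travel":[0,0,0],"twist":[0,0,0]}]' 40
```

```text
[ 0.53545458 -0.15233133  0.054     ] [ 0.53396956 -0.1521369   0.005     ] [314.95098552 253.13870141] [314.8220997  263.69055714]
time: 4.58
ee_pos: [0.533, -0.1496, 0.0409]
tcp_rot: [179.9, 0.0, 85.0]
wrist_force: [0.8, -0.0, 6.3]
opening: 0.0099
grasp_force: 39.2
```

```bash
python3 -m crank '[{"gripper":0,"travel":[0,0,-20],"twist":[0,0,0]},{"gripper":0,"travel":[0,0,-40],"twist":[0,0,0]},{"gripper":0,"travel":[0,0,-40],"twist":[0,0,0]},{"gripper":0,"travel":[25,5,0],"twist":[0,0,0]},{"gripper":0,"travel":[35,7,0],"twist":[0,0,0]},{"gripper":0,"travel":[35,7,0],"twist":[0,0,0]},{"gripper":0,"travel":[30,7,0],"twist":[0,0,0]},{"gripper":0,"travel":[20,0,0],"twist":[0,0,0]},{"gripper":0,"travel":[0,0,0],"twist":[0,0,0]},{"gripper":0,"travel":[0,0,0],"twist":[0,0,0]}]'
python3 - <<'E'
from h import *
o=bot.get_obs();print(o['time'],o['q'].round(1),o['ee_pos'],o['tcp_rot'])
c=bot.calibration("wrist")
w=bot.camera("wrist")[:,:,::-1];s=bot.camera("scene")[:,:,::-1]
cv2.imwrite("pics/w3.png",w);cv2.imwrite("pics/s3.png",s)
print(proj(c,[.577,.053,.057]),proj(c,o['ee_pos']),proj(c,o['ee_pos']-[0,0,.041]))
h=np.zeros((600,800,3),np.uint8);h[:400,:640]=w;h[400:600,:400]=cv2.resize(s[170:240,280:420],(400,200),interpolation=2)
cv2.imwrite("pics/v3.png",h)
E
```

```text
time: 5.82
ee_pos: [0.5708, -0.0079, 0.1402]
tcp_rot: [-180.0, 0.0, 85.0]
wrist_force: [-0.2, 0.6, -0.7]
opening: 0.01
grasp_force: 39.1
5.825 [-0.8  7.   2.2 85.2 -0.  94.2] [ 0.57077922 -0.00786312  0.14020702] [-1.79982786e+02  1.80600449e-02  8.50009624e+01]
[317.0473585  131.96016142] [315.30673445 253.44858464] [315.68533616 225.88170043]
```

View pics/v3.png

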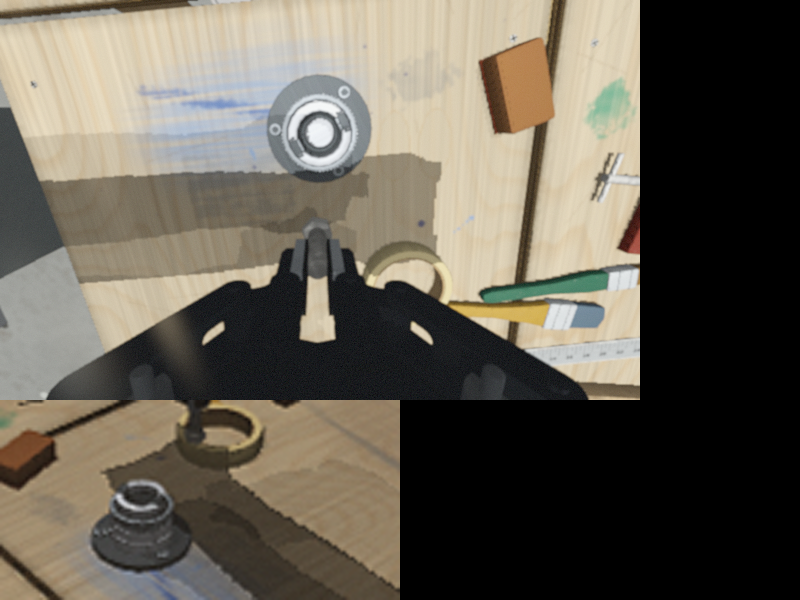

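The wrist view shows the chuck's upper ring centred near (320,131), the flange near (319,128), and the held bolt's head spanning columns 303–330 with its top edge at row 219. I compute the offset.

```bash
python3 - <<'E'
from h import *
im=cv2.imread("pics/w3.png");c=bot.calibration("wrist");e=np.array(bot.get_obs()['ee_pos'])
hsv=cv2.cvtColor(im,cv2.COLOR_BGR2HSV)
# flange: gray (low saturation) region
m=(hsv[:,:,1]<60).astype(np.uint8);m[:,:250]=0;m[:,390:]=0;m[200:]=0;m[:60]=0
cs,_=cv2.findContours(cv2.morphologyEx(m,2,np.ones((3,3))),0,1);k=max(cs,key=cv2.contourArea)
el=cv2.fitEllipse(cv2.convexHull(k));print("flange",el,onz(c,*el[0],.008))
g=cv2.cvtColor(im,6)[60:200,250:390]
m=(g>150).astype(np.uint8);m[hsv[60:200,250:390,1]>45]=0
n,l,s,ce=cv2.connectedComponentsWithStats(m)
for i in range(1,n):
    if s[i,4]>60: print(s[i],ce[i]+[250,60])
m[:]=m*(np.hypot(*(np.indices(m.shape)-np.array([71,70])[:,None,None]))<42)
el=cv2.fitEllipse(cv2.convexHull(cv2.findNonZero(m)));x=np.add(el[0],[250,60]);print("upper",x,el[1],onz(c,*x,.057))
# bolt head
p=hsv[205:250,290:345];mb=(p[:,:,1]<45)
for r in range(0,45,2): print(205+r,''.join('#' if q else '.' for q in mb[r]),)
print(onz(c,316.5,219,e[2]-.041),onz(c,303,231,e[2]-.041),onz(c,330,231,e[2]-.041),e)
E
```

```text
flange ((315.3653869628906, 123.85694885253906), (176.05909729003906, 207.08189392089844), 13.691753387451172) [0.57598767 0.05757853 0.008     ]
[   0    0  140   96 5188] [327.55570547  85.57440247]
[  19   25   90   87 2917] [319.35275968 128.04799451]
[   0   53   37   61 1203] [261.5677473 147.1039069]
[ 56  58  28  29 630] [319.78571429 132.07142857]
upper [319.08428955 130.63792419] (77.5611572265625, 80.66484069824219) [0.57881145 0.05356627 0.057     ]
205 ####...................................................
207 .......................................................
209 .......................................................
211 .......................................................
213 .......................................................
215 .......................................................
217 ....................#########.#........................
219 ..................###################..................
221 .................#####################.................
223 ...............########################................
225 .............#################
[... 197 characters left out ...]
........
233 ............##############################.............
235 .............##############################............
237 ..............#############################............
239 ......###########################################......
241 .....#############################################.....
243 .....#############################################.....
245 .....##############################################....
247 ....##################################.############....
249 ################.#####################.################
[ 0.57188719 -0.00312639  0.09930985] [ 0.56170723 -0.01119687  0.09930985] [ 0.58049654 -0.01284321  0.09930985] [ 0.57087319 -0.00813193  0.14030985]
```

```bash
python3 -m crank '[{"gripper":0,"travel":[25,1,0],"twist":[0,0,0]},{"gripper":0,"travel":[25,0.8,0],"twist":[0,0,0]},{"gripper":0,"travel":[15.4,0,0],"twist":[0,0,0]},{"gripper":0,"travel":[0,0,15],"twist":[0,0,0]},{"gripper":0,"travel":[0,0,15],"twist":[0,0,0]},{"gripper":0,"travel":[0,0,0],"twist":[0,0,0]},{"gripper":0,"travel":[0,0,0],"twist":[0,0,0]}]'
python3 - <<'E'
from h import *
e=bot.get_obs()['ee_pos'];c=bot.calibration("wrist")
w=bot.camera("wrist")[:,:,::-1];s=bot.camera("scene")[:,:,::-1];t=bot.camera("top")[:,:,::-1]
for n,i in(("w4",w),("s4",s),("t4",t)):cv2.imwrite(f"pics/{n}.png",i)
h=np.zeros((600,800,3),np.uint8);h[:350,:800]=cv2.resize(w[170:275,200:440],(800,350),interpolation=2)
h[350:600,:400]=cv2.resize(s[165:240,270:390],(400,250),interpolation=2)
h[350:600,400:]=cv2.resize(t[175:250,260:380],(400,250),interpolation=2)
cv2.imwrite("pics/v4.png",h)
print(e,proj(c,e),proj(c,e-[0,.003,.041]),proj(c,[.5785,.0535,.057]))
E
```

```text
time: 6.8
ee_pos: [0.5785, 0.0572, 0.1103]
tcp_rot: [-180.0, 0.0, 85.0]
wrist_force: [0.8, 0.2, -0.3]
opening: 0.0097
grasp_force: 39.1
[0.57845735 0.05717155 0.11026455] [315.32628317 253.45437577] [316.07536808 229.89052426] [316.27415921 224.31121264]
```

View pics/v4.png

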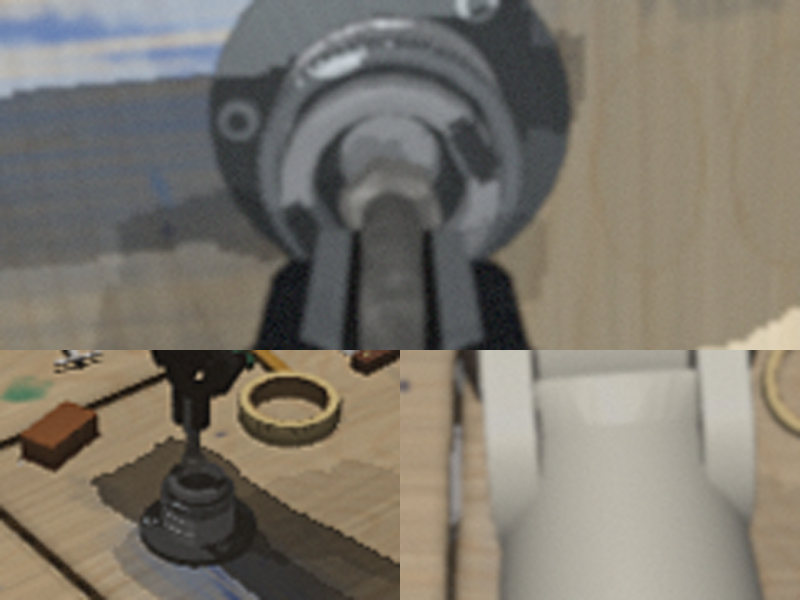

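The wrist crop shows the head (columns 338–442) laterally centred in the mouth (315–465). The scene crop shows the bolt hanging straight above the mouth. I check the fore-aft offset from the same view.

```bash
python3 - <<'E'
from h import *
c=bot.calibration("wrist");e=bot.get_obs()['ee_pos']
print("ring far edge y",onz(c,317,191.6,.057)-[0,.025,0],"mouth L/R",onz(c,283.4,222,.057),onz(c,351.5,222,.057))
zb=e[2]-.041
print("bolt front",onz(c,317,220.1,zb)-[0,.0098,0],"LR",onz(c,301.4,228,zb),onz(c,332.6,228,zb))
cs=bot.calibration("scene")
# scene expectations: bolt bottom point and mouth centre
for P in([.5785,.0535,.057],[.5785,.0535,zb],[.5785,.0535,zb+.02]): print(proj(cs,P))
s=cv2.imread("pics/s4.png");w=cv2.imread("pics/w4.png")
h=np.zeros((600,800,3),np.uint8)
h[:,:400]=cv2.resize(s[180:240,305:345],(400,600),interpolation=2)
h[:,400:]=cv2.resize(w[180:255,292:342],(400,600),interpolation=2)
cv2.imwrite("pics/v5.png",h)
E
```

```text
ring far edge y [0.58160025 0.05356468 0.057     ] mouth L/R [0.55480749 0.05754434 0.057     ] [0.60502419 0.05316256 0.057     ]
bolt front [0.58012536 0.05189361 0.06982931] LR [0.56879655 0.05679542 0.06982931] [0.59043768 0.0549067  0.06982931]
[327.57557783 202.33164328]
[327.52121144 198.59547746]
[327.43517872 192.68821477]
```

View pics/v5.png

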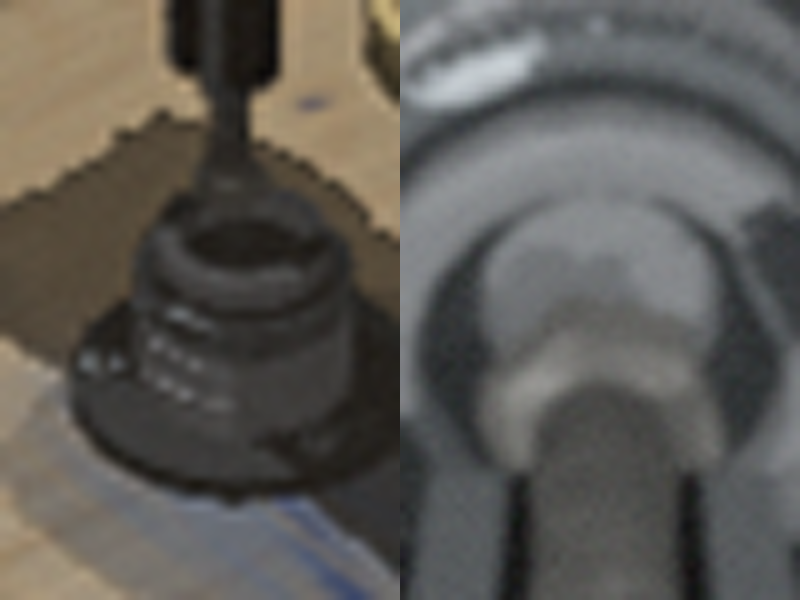

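The zoomed scene crop hints that the bolt (col 327.8) is left of the chuck axis (col 329.4), while the wrist crop shows it centred. I resolve this numerically from the clean pictures.

```bash
python3 - <<'E'
from h import *
ct,cs,c=bot.calibration("top"),bot.calibration("scene"),bot.calibration("wrist")
e=np.array(bot.get_obs()['ee_pos']);zb=e[2]-.041
print("floor ctr wrist",onz(c,317,219,.02),"shank junction",onz(c,317,228.1,zb+.01)-[0,.006,0],"cam",ray(c,317,219)[0])
for name,cal,(r0,r1,c0,c1) in(("scene0",cs,(190,236,300,360)),("top0",ct,(185,242,290,352))):
    im=cv2.imread(f"pics/{name}.png");hs=cv2.cvtColor(im,cv2.COLOR_BGR2HSV)[r0:r1,c0:c1]
    m=((hs[:,:,1]<50)&(hs[:,:,2]<150)).astype(np.uint8) if name=="top0" else ((hs[:,:,2]<105)).astype(np.uint8)
    n,l,s,_=cv2.connectedComponentsWithStats(m);i=1+s[1:,4].argmax()
    print(name,s[i]+[c0,r0,0,0,0])
    mm=l==i
    for r in range(0,r1-r0,4):
        xs=np.where(mm[r])[0]
        if len(xs):print(r+r0,xs.min()+c0,xs.max()+c0,(xs.min()+xs.max())/2+c0)
print(onz(cs,329.5,218.5,.008), onz(ct,321.3,213.7,.008))
print("proj flange of .5785,.0535",proj(cs,[.5785,.0535,.008]),proj(ct,[.5785,.0535,.008]))
E
```

```text
floor ctr wrist [0.57860891 0.04400495 0.02      ] shank junction [0.5799606  0.05385544 0.07982931] cam [0.58601695 0.13035755 0.25266094]
scene0 [312 199  35  32 749]
202 322 334 328.0
206 319 338 328.5
210 317 342 329.5
214 313 345 329.0
218 312 346 329.0
222 312 346 329.0
226 316 342 329.0
230 327 329 328.0
top0 [ 296  195   44   47 1282]
197 310 330 320.0
201 304 335 319.5
205 303 337 320.0
209 300 339 319.5
213 298 339 318.5
217 298 339 318.5
221 297 338 317.5
225 302 336 319.0
229 309 336 322.5
233 310 334 322.0
237 309 334 321.5
241 309 334 321.5
[0.56722263 0.05613016 0.008     ] [0.57630064 0.05184779 0.008     ]
proj flange of .5785,.0535 [327.77751527 216.23101973] [320.6897871  212.85530865]
```

```bash
python3 - <<'E'
from h import *
g=cv2.cvtColor(cv2.imread("pics/s4.png"),6).astype(int)
for r in list(range(186,200,1))+[208,210,212,214,216]: print(r,g[r,312:345])
g=cv2.cvtColor(cv2.imread("pics/s0.png") if 0 else cv2.imread("pics/scene0.png"),6).astype(int)
print()
for r in [203,205,207,209,211,214,218,220,222]: print(r,g[r,308:351])
E
```

```text
186 [144 142 140 136 135 134 138 139 145 125  64  19  23  44  50  32  24  28
  24  19  25 127 150 143 143 144 144 146 150 113  57  55  67]
187 [138 136 135 135 134 138 140 144 145 153 118  77  63  50  50  33  23  23
  19  13  45 128 147 142 143 142 141 143 146 155  96  49  57]
188 [137 136 134 136 139 143 144 144 143 144 147 158 118  58  47  35  27  23
  36  50 111 143 143 142 139 138 138 139 142 150 126  69  49]
189 [135 136 140 142 143 146 143 140 141 146 145 150 132  81  47  42  38  33
  95 127 144 145 138 130 123 127 132 140 140 148 157 111  58]
190 [139 141 143 146 142 140 140 146 136 130 146 149 156 118  61  43  42  49
 136 156 147 143 129 105 103 117 134 142 145 146 148 155 112]
191 [143 141 142 142 144 145 150 141  88  60 117 136 138 109  55  41  37  47
 132 149 148 145 140 134 138 144 144 143 142 142 141 143 149]
192 [142 142 140 144 135 130 140  93  65  67  68  66  67  78  57  42  39  44
 134 154 148 146 145 147 148 144 140 139 138 140 140 140 143]
193 [139 139 140 149  95  60  66  68  73  74  72  74  78  63  46  45  41  35
 123 139 148 150 147 146 144 140 136 136 135 140 1
[... 2362 characters left out ...]
5 115  79  59  64  67  63  72  64  93  79  62  51  46  47
  49  43  45  46  48  42  46  49  54  51  69  63  63  57  58  60  58  62
  62  55 114 133 134 132 133]
218 [127 126 129 108  71  61  61  59  64  67  58  57  73  97  80  74  65  61
  67  67  67  68  68  67  65  62  61  73  90  95  72  53  56  61  58  66
  65  64  49 118 136 136 132]
220 [127 124 126 113  61  53  66  66  64  63  67  64  58  61  61  63  60  76
  85  83  84  85  81  83  86  75  63  66  64  62  58  58  59  62  64  64
  67  59  47 107 126 119 122]
222 [130 132 133 135  95  43  51  66  67  66  67  68  66  60  61  63  62  66
  68  68  69  68  68  59  61  66  68  64  66  75  76  65  64  67  65  65
  51  41  99 121 120 120 120]
```

```bash
python3 - <<'E'
from h import *
ct,cs=bot.calibration("top"),bot.calibration("scene")
for P in([.533,-.1496,.04],[.5335,-.1525,.04],[.5335,-.1525,.054]):print(proj(cs,P),proj(ct,P))
g=cv2.cvtColor(cv2.imread("pics/scene0.png"),6).astype(int)
for r in (186,188,190,192,194,199,201):print(r,g[r,384:402])
g=cv2.cvtColor(cv2.imread("pics/top0.png"),6).astype(int)
for r in range(226,238):print(r,g[r,392:408])
# wrist column profile at col 315..319 in w4
g=cv2.cvtColor(cv2.imread("pics/w4.png"),6).astype(int)
print([(r,int(g[r,315:320].mean())) for r in range(178,250,1)])
E
```

```text
[391.54609835 188.48423218] [400.27314797 230.78880086]
[392.14136538 188.05712507] [401.40519775 230.61728247]
[392.45066565 184.12524236] [402.51989515 230.11260994]
186 [138 138 138 137 135 137 118  63  64  68  69 130 136 131 132 129 126 126]
188 [133 136 132 132 133 141 102  63  61  65  63 124 132 130 127 127 125 126]
190 [135 133 134 136 139 145 105  57  50  51  77 124 129 128 132 134 135 133]
192 [134 138 136 136 138 143  83  45  51  45  71 124 135 132 130 127 131 130]
194 [130 133 132 133 134 144  82  47  48  39 102 138 138 136 129 127 126 126]
199 [138 137 136 140 102  54  64  93 101 118  69  66 115 124 135 138 135 133]
201 [132 131 131 134 139 126  87  74  76  75  83 128 136 132 131 132 132 129]
226 [157 157 159 157 158 151 142 138 139 148 152 155 157 157 156 156]
227 [150 155 157 154 153 137 116 112 122 138 143 150 151 155 155 155]
228 [150 152 146 142 142 124  96 101 129 139 139 141 148 152 154 153]
229 [149 146 139 125 128 117  90 109 151 155 146 140 143 149 153 152]
230 [151 147 132 123 117 101  78 108 152 164 154 145 146 147 153 155]
231 [153 146 131 125 115  83  61  87
[... 586 characters left out ...]
189, 71), (190, 59), (191, 67), (192, 87), (193, 106), (194, 115), (195, 127), (196, 140), (197, 145), (198, 142), (199, 140), (200, 137), (201, 134), (202, 132), (203, 129), (204, 128), (205, 133), (206, 137), (207, 138), (208, 139), (209, 138), (210, 137), (211, 131), (212, 118), (213, 114), (214, 113), (215, 112), (216, 109), (217, 103), (218, 97), (219, 97), (220, 97), (221, 100), (222, 103), (223, 108), (224, 112), (225, 112), (226, 108), (227, 97), (228, 80), (229, 71), (230, 71), (231, 71), (232, 73), (233, 73), (234, 76), (235, 76), (236, 79), (237, 78), (238, 77), (239, 77), (240, 77), (241, 77), (242, 79), (243, 82), (244, 85), (245, 82), (246, 85), (247, 86), (248, 87), (249, 83)]
```

I take a compromise of −2 mm fore-aft: the wrist suggests −0.5, the top view −2 and the scene −4. The jaws lie mostly across this direction, and the funnel forgives the rest. I lower with an eye on the force.

```bash
python3 -m crank '[{"gripper":0,"travel":[-2,0,0],"twist":[0,0,0]},{"gripper":0,"travel":[0,0,8],"twist":[0,0,0]},{"gripper":0,"travel":[0,0,6],"twist":[0,0,0]},{"gripper":0,"travel":[0,0,5],"twist":[0,0,0]},{"gripper":0,"travel":[0,0,3],"twist":[0,0,0]},{"gripper":0,"travel":[0,0,0],"twist":[0,0,0]}]'; python3 -m crank '[{"gripper":0,"travel":[0,0,3],"twist":[0,0,0]},{"gripper":0,"travel":[0,0,3],"twist":[0,0,0]},{"gripper":0,"travel":[0,0,0],"twist":[0,0,0]}]'
```

```text
time: 7.7
ee_pos: [0.5782, 0.0557, 0.088]
tcp_rot: [-180.0, 0.0, 85.0]
wrist_force: [0.1, 0.3, -1.1]
opening: 0.0096
grasp_force: 39.1
time: 8.07
ee_pos: [0.5782, 0.0557, 0.082]
tcp_rot: [-180.0, 0.0, 85.0]
wrist_force: [-0.7, -0.4, -0.3]
opening: 0.01
grasp_force: 39.1
```

```bash
python3 -m crank '[{"gripper":0,"travel":[0,0,2],"twist":[0,0,0]},{"gripper":0,"travel":[0,0,2],"twist":[0,0,0]},{"gripper":0,"travel":[0,0,0],"twist":[0,0,0]}]'; python3 -m crank '[{"gripper":0,"travel":[0,0,2],"twist":[0,0,0]},{"gripper":0,"travel":[0,0,0],"twist":[0,0,0]}]'; python3 -m crank '[{"gripper":0,"travel":[0,0,2],"twist":[0,0,0]},{"gripper":0,"travel":[0,0,0],"twist":[0,0,0]}]'
```

```text
time: 8.45
ee_pos: [0.5782, 0.0556, 0.078]
tcp_rot: [-180.0, 0.0, 85.0]
wrist_force: [0.1, 0.2, -1.2]
opening: 0.01
grasp_force: 39.1
time: 8.7
ee_pos: [0.5783, 0.0557, 0.0761]
tcp_rot: [-180.0, 0.0, 85.0]
wrist_force: [1.1, -0.3, -0.7]
opening: 0.0098
grasp_force: 39.1
time: 8.95
ee_pos: [0.5783, 0.0557, 0.0741]
tcp_rot: [-180.0, 0.0, 85.0]
wrist_force: [-0.3, -0.4, -0.8]
opening: 0.0098
grasp_force: 39.1
```

The head is already inside the well without contact, so I keep lowering.

```bash
python3 -m crank '[{"gripper":0,"travel":[0,0,3],"twist":[0,0,0]},{"gripper":0,"travel":[0,0,3],"twist":[0,0,0]},{"gripper":0,"travel":[0,0,0],"twist":[0,0,0]}]'; python3 -m crank '[{"gripper":0,"travel":[0,0,3],"twist":[0,0,0]},{"gripper":0,"travel":[0,0,2],"twist":[0,0,0]},{"gripper":0,"travel":[0,0,0],"twist":[0,0,0]}]';  python3 -m crank '[{"gripper":0,"travel":[0,0,1],"twist":[0,0,0]},{"gripper":0,"travel":[0,0,0.5],"twist":[0,0,0]},{"gripper":0,"travel":[0,0,0],"twist":[0,0,0]}]'
```

```text
time: 9.32
ee_pos: [0.5782, 0.0557, 0.0679]
tcp_rot: [-180.0, 0.0, 85.0]
wrist_force: [0.1, -0.6, -1.5]
opening: 0.0097
grasp_force: 39.1
time: 9.7
ee_pos: [0.5783, 0.0557, 0.063]
tcp_rot: [-180.0, 0.0, 85.0]
wrist_force: [0.4, -1.1, -0.8]
opening: 0.0102
grasp_force: 39.1
time: 10.07
ee_pos: [0.5784, 0.0557, 0.0618]
tcp_rot: [180.0, -0.0, 85.0]
wrist_force: [0.9, -0.6, -0.9]
opening: 0.0097
grasp_force: 39.1
```

```bash
python3 -m crank '[{"gripper":0,"travel":[0,0,0.6],"twist":[0,0,0]},{"gripper":0,"travel":[0,0,0],"twist":[0,0,0]},{"gripper":30,"travel":[0,0,0],"twist":[0,0,0]},{"gripper":30,"travel":[0,0,0],"twist":[0,0,0]},{"gripper":85,"travel":[0,0,-5],"twist":[0,0,0]},{"gripper":85,"travel":[0,0,-30],"twist":[0,0,0]},{"gripper":85,"travel":[0,0,-35],"twist":[0,0,0]},{"gripper":85,"travel":[-15,0,0],"twist":[0,0,0]},{"gripper":85,"travel":[-35,0,0],"twist":[0,0,0]},{"gripper":85,"travel":[0,0,0],"twist":[0,0,0]},{"gripper":85,"travel":[0,0,0],"twist":[0,0,0]}]'
python3 - <<'E'
from h import *
o=bot.get_obs();e=o['ee_pos'];c=bot.calibration("wrist");print(o['q'].round(1),e)
w=bot.camera("wrist")[:,:,::-1];s=bot.camera("scene")[:,:,::-1]
for n,i in(("w6",w),("s6",s)):cv2.imwrite(f"pics/{n}.png",i)
h=np.zeros((600,800,3),np.uint8);h[:,:500]=cv2.resize(w[60:210,255:380],(500,600),interpolation=2)
h[:300,500:]=cv2.resize(s[180:240,300:360],(300,300),interpolation=2)
cv2.imwrite("pics/v6.png",h)
print(proj(c,[.578,.0525,.074]),proj(c,[.578,.0525,.057]))
E
```

```text
time: 11.45
ee_pos: [0.5738, 0.0059, 0.1308]
tcp_rot: [-180.0, -0.0, 85.0]
wrist_force: [0.5, 0.8, 0.8]
opening: 0.0849
grasp_force: 0.0
[ 0.6  7.4  1.6 84.2  0.  95.6] [0.57384182 0.00586232 0.13082255]
[315.85723146 155.143169  ] [315.96500618 152.15127018]
```

View pics/v6.png

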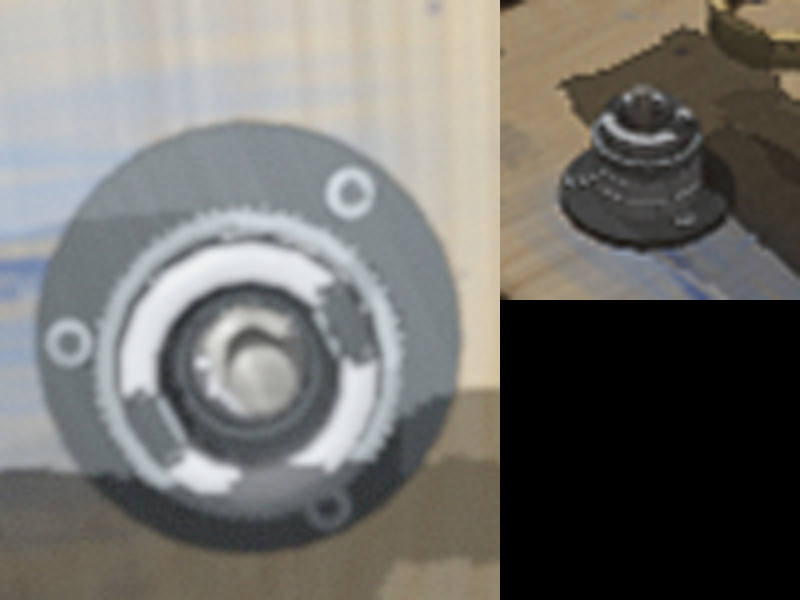

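The bolt stands in the well with its top at crop (262,372), slightly right of the chuck axis at about (250,365). The jaws sit in the slots at (350,322) and (155,428). I compute the ring centre next.

```bash
python3 - <<'E'
from h import *
c=bot.calibration("wrist");e=bot.get_obs()['ee_pos']
f=lambda u,v:(255+u/4-.4,60+v/4-.4)
for n,u,v,z in(("flange",249.5,336,.008),("knurl",249.5,362,.046),("upper",250,366,.057),("bolt",262,372,.074)):
    print(n,onz(c,*f(u,v),z))
print("pads mid?",proj(c,e),ray(c,300,200)[0]-e)
g=cv2.cvtColor(cv2.imread("pics/w6.png"),6);cv2.imwrite
E
```

```text
flange [0.57893664 0.05477867 0.008     ]
knurl [0.57883546 0.05322312 0.046     ]
upper [0.57898379 0.05372947 0.057     ]
bolt [0.58116363 0.05452367 0.074     ]
pads mid? [315.34684235 253.44798743] [0.00732271 0.07284789 0.14180627]
```

```bash
python3 -m crank '[{"gripper":85,"travel":[25,-0.9,0],"twist":[0,0,0]},{"gripper":85,"travel":[22.2,0,0],"twist":[0,0,0]},{"gripper":85,"travel":[0,0,0],"twist":[0,0,-0.175]},{"gripper":85,"travel":[0,0,0],"twist":[0,0,-0.175]},{"gripper":85,"travel":[0,0,0],"twist":[0,0,-0.175]},{"gripper":85,"travel":[0,0,0],"twist":[0,0,-0.175]},{"gripper":85,"travel":[0,0,0],"twist":[0,0,-0.175]},{"gripper":85,"travel":[0,0,0],"twist":[0,0,-0.175]},{"gripper":85,"travel":[0,0,0],"twist":[0,0,0]},{"gripper":85,"travel":[0,0,0],"twist":[0,0,0]}]' 20
python3 - <<'E'
from workcell import bot
import numpy as np
o=bot.get_obs();e=o['ee_pos'];y=np.radians(o['tcp_rot'][2]);d=np.array([.577,.053])-e[:2]
print(o['q'].round(1),e,o['tcp_rot'],o['torque'],"tool dx,dy",1e3*(d@[np.cos(y),np.sin(y)]),1e3*(d@[np.sin(y),-np.cos(y)]),1e3*(e[2]-.030))
E
```

```text
time: 12.8
ee_pos: [0.5772, 0.0534, 0.1311]
tcp_rot: [-180.0, -0.0, 145.0]
wrist_force: [0.1, 0.8, -0.1]
opening: 0.0851
grasp_force: 0.0
[ 5.3  8.2  2.5 84.3  0.  40.3] [0.57716235 0.05337736 0.13107669] [-1.79994103e+02 -9.55111522e-03  1.44987300e+02] [0.00094044 0.05248827 0.00295337] tool dx,dy -0.08354758061759532 -0.402217481150633 101.07668800534434
```

```bash
python3 -m crank '[{"gripper":85,"travel":[0,0,30],"twist":[0,0,0]},{"gripper":85,"travel":[0,0,30],"twist":[0,0,0]},{"gripper":85,"travel":[0,0,25],"twist":[0,0,0]},{"gripper":85,"travel":[0,0,16],"twist":[0,0,0]},{"gripper":85,"travel":[0,0,0],"twist":[0,0,0]}]' 20;  python3 -m crank '[{"gripper":70,"travel":[0,0,0],"twist":[0,0,0]},{"gripper":66,"travel":[0,0,0],"twist":[0,0,0]},{"gripper":64,"travel":[0,0,0],"twist":[0,0,0]},{"gripper":64,"travel":[0,0,0],"twist":[0,0,0]}]' 20; python3 -m crank '[{"gripper":55,"travel":[0,0,0],"twist":[0,0,0]},{"gripper":55,"travel":[0,0,0],"twist":[0,0,0]},{"gripper":55,"travel":[0,0,0],"twist":[0,0,0]}]' 20
```

```text
time: 13.42
ee_pos: [0.5766, 0.053, 0.0293]
tcp_rot: [-179.9, -0.1, 145.1]
wrist_force: [0.3, -0.6, 0.3]
opening: 0.085
grasp_force: 0.0
time: 13.92
ee_pos: [0.5774, 0.0529, 0.0306]
tcp_rot: [180.0, 0.0, 145.2]
wrist_force: [-0.1, -0.6, 0.9]
opening: 0.0642
grasp_force: 0.4
time: 14.3
ee_pos: [0.5769, 0.0521, 0.0308]
tcp_rot: [-179.9, 0.0, 145.1]
wrist_force: [-3.3, -5.3, 6.9]
opening: 0.0614
grasp_force: 21.3
```

```bash
python3 -m crank '[{"gripper":50,"travel":[0,-0.6,-0.7],"twist":[0,0,0]},{"gripper":50,"travel":[0,0,0],"twist":[0,0,0]},{"gripper":50,"travel":[0,0,0],"twist":[0,0,0]}]' 50
python3 -c "
from workcell import bot
o=bot.get_obs();print(o['torque'],o['ee_pos'],o['wrist_force'])"
```

```text
time: 14.68
ee_pos: [0.5769, 0.0521, 0.0312]
tcp_rot: [-180.0, 0.0, 145.2]
wrist_force: [-2.5, -4.1, 4.4]
opening: 0.0599
grasp_force: 54.3
[-1.08533119  0.69357549 -0.03404343] [0.57686165 0.05214532 0.03118931] [-2.48762564 -4.08527794  4.40733047]
```

```bash
cat > m.py <<'E'
from workcell import bot
o=bot.get_obs();print("T",o['torque'].round(3),"F",o['wrist_force'].round(1),"yaw",o['tcp_rot'][2].round(2),"p",(o['ee_pos']*1e3).round(1),"g",round(o['grasp_force'],1),"op",round(o['opening']*1e3,1),"q6",o['q'][5].round(1),"t",o['time'])
E
python3 -m crank '[{"gripper":50,"travel":[0,0,0],"twist":[0,0,0.05]},{"gripper":50,"travel":[0,0,0],"twist":[0,0,0.05]}]' >/dev/null; python3 m.py; python3 -m crank '[{"gripper":50,"travel":[0,0,0],"twist":[0,0,0.1]},{"gripper":50,"travel":[0,0,0],"twist":[0,0,0.1]}]'>/dev/null; python3 m.py; python3 -m crank '[{"gripper":50,"travel":[0,0,0],"twist":[0,0,0.1]},{"gripper":50,"travel":[0,0,0],"twist":[0,0,0.1]}]'>/dev/null; python3 m.py
```

```text
T [-1.029  0.673  0.227] F [-2.7 -3.9  5. ] yaw 139.36 p [576.9  52.2  31.2] g 54.3 op 59.7 q6 45.8 t 14.925
T [-0.882  0.548  0.321] F [-0.2 -4.   5. ] yaw 127.81 p [577.   52.3  31.2] g 54.3 op 59.7 q6 57.4 t 15.175
T [-0.727  0.46   0.265] F [ 0.  -2.4  4.8] yaw 116.35 p [577.2  52.4  31.2] g 54.2 op 59.9 q6 68.8 t 15.425
```

```bash
python3 -m crank '[{"gripper":50,"travel":[0,0,0],"twist":[0,0,0.1]},{"gripper":50,"travel":[0,0,0],"twist":[0,0,0.06]},{"gripper":50,"travel":[0,0,0],"twist":[0,0,0.04]},{"gripper":50,"travel":[0,0,0],"twist":[0,0,0.03]}]' >/dev/null; python3 m.py
python3 -m crank '[{"gripper":50,"travel":[0,0,0],"twist":[0,0,0.03]}]' >/dev/null; python3 m.py
python3 -m crank '[{"gripper":50,"travel":[0,0,0],"twist":[0,0,0.03]}]' >/dev/null; python3 m.py
python3 -m crank '[{"gripper":50,"travel":[0,0,0],"twist":[0,0,0.03]}]' >/dev/null; python3 m.py
python3 -m crank '[{"gripper":50,"travel":[0,0,0],"twist":[0,0,0.03]}]' >/dev/null; python3 m.py
```

```text
T [-0.684  0.201  0.202] F [ 1.3 -2.3  4.7] yaw 103.29 p [577.4  52.5  31.2] g 54.2 op 59.7 q6 81.9 t 15.925
T [-0.691 -0.015  0.191] F [ 1.3 -2.7  4.8] yaw 101.56 p [577.3  52.5  31.2] g 54.2 op 60.2 q6 83.6 t 16.05
T [-0.635 -0.135  0.257] F [ 2.8 -2.5  5.7] yaw 99.82 p [577.3  52.5  31.2] g 54.3 op 59.8 q6 85.4 t 16.175
T [-0.687 -0.204  0.273] F [ 3.5 -3.1  4.7] yaw 98.09 p [577.4  52.5  31.2] g 54.3 op 59.8 q6 87.1 t 16.3
T [-0.616 -0.296  0.252] F [ 3.3 -3.3  4.5] yaw 96.37 p [577.4  52.5  31.2] g 54.3 op 60.1 q6 88.8 t 16.425
```

```bash
for i in 1; do python3 -m crank '[{"gripper":50,"travel":[0,0,0],"twist":[0,0,0.03]}]' >/dev/null; python3 m.py
python3 -m crank '[{"gripper":50,"travel":[0,0,0],"twist":[0,0,0.03]}]' >/dev/null; python3 m.py
python3 -m crank '[{"gripper":50,"travel":[0,0,0],"twist":[0,0,0.03]}]' >/dev/null; python3 m.py; done
```

```text
T [-0.601 -0.329  0.255] F [ 3.7 -2.4  4.3] yaw 94.65 p [577.5  52.5  31.2] g 54.3 op 60.0 q6 90.6 t 16.55
T [-0.599 -0.431  0.259] F [ 4.1 -2.9  5. ] yaw 92.93 p [577.5  52.5  31.2] g 54.3 op 59.8 q6 92.3 t 16.675
T [-0.65  -0.511  0.261] F [ 4.2 -3.5  5.6] yaw 91.21 p [577.5  52.5  31.2] g 54.3 op 59.7 q6 94.0 t 16.8
```

```bash
python3 -m crank '[{"gripper":50,"travel":[0,0,0],"twist":[0,0,0.03]}]' >/dev/null; python3 m.py
python3 -m crank '[{"gripper":50,"travel":[0,0,0],"twist":[0,0,0.03]}]' >/dev/null; python3 m.py
```

```text
T [-0.546 -0.474  0.237] F [ 5.1 -2.7  4.4] yaw 89.49 p [577.5  52.5  31.2] g 54.3 op 60.1 q6 95.7 t 16.925
T [-0.553 -0.492  0.277] F [ 5.1 -3.4  4.6] yaw 87.77 p [577.5  52.5  31.2] g 54.2 op 59.7 q6 97.4 t 17.05
```

```bash
python3 -m crank '[{"gripper":50,"travel":[0,0,0],"twist":[0,0,0.03]}]' >/dev/null; python3 m.py
python3 -m crank '[{"gripper":50,"travel":[0,0,0],"twist":[0,0,0.03]}]' >/dev/null; python3 m.py
python3 -m crank '[{"gripper":50,"travel":[0,0,0],"twist":[0,0,0.03]}]' >/dev/null; python3 m.py
```

```text
T [-0.545 -0.506  0.266] F [ 4.8 -2.6  4.9] yaw 86.05 p [577.6  52.5  31.2] g 54.2 op 59.7 q6 99.1 t 17.175
T [-0.576 -0.596  0.242] F [ 5.1 -2.2  5. ] yaw 84.33 p [577.6  52.5  31.2] g 54.2 op 59.9 q6 100.9 t 17.3
T [-0.509 -0.597  0.273] F [ 5.6 -2.8  4.9] yaw 82.61 p [577.6  52.5  31.2] g 54.2 op 60.0 q6 102.6 t 17.425
```

```bash
python3 -m crank '[{"gripper":50,"travel":[0,0,0],"twist":[0,0,0.03]}]' >/dev/null; python3 m.py
python3 -m crank '[{"gripper":50,"travel":[0,0,0],"twist":[0,0,0.03]}]' >/dev/null; python3 m.py
python3 -m crank '[{"gripper":50,"travel":[0,0,0],"twist":[0,0,0.03]}]' >/dev/null; python3 m.py
```

```text
T [-0.538 -0.634  0.234] F [ 5.3 -2.7  3.8] yaw 80.89 p [577.6  52.5  31.2] g 54.2 op 59.8 q6 104.3 t 17.55
T [-0.474 -0.679  0.261] F [ 6.1 -3.6  4. ] yaw 79.18 p [577.7  52.5  31.2] g 54.2 op 60.2 q6 106.0 t 17.675
T [-0.476 -0.694  0.257] F [ 5.3 -3.3  4.2] yaw 77.46 p [577.7  52.5  31.2] g 54.2 op 59.8 q6 107.7 t 17.8
```

```bash
python3 -m crank '[{"gripper":50,"travel":[0,0,0],"twist":[0,0,0.03]}]' >/dev/null; python3 m.py
python3 -m crank '[{"gripper":50,"travel":[0,0,0],"twist":[0,0,0.03]}]' >/dev/null; python3 m.py
python3 -m crank '[{"gripper":50,"travel":[0,0,0],"twist":[0,0,0.03]}]' >/dev/null; python3 m.py
```

```text
T [-0.532 -0.709  0.215] F [ 6.2 -2.7  3.6] yaw 75.74 p [577.7  52.5  31.2] g 54.2 op 60.1 q6 109.5 t 17.925
T [-0.54  -0.709  0.277] F [ 5.3 -3.3  4.1] yaw 74.02 p [577.8  52.5  31.2] g 54.2 op 60.1 q6 111.2 t 18.05
T [-0.521 -0.762  0.224] F [ 7.  -3.2  4.1] yaw 72.3 p [577.8  52.5  31.2] g 54.2 op 60.1 q6 112.9 t 18.175
```

```bash
python3 -m crank '[{"gripper":50,"travel":[0,0,0],"twist":[0,0,0.02]}]' >/dev/null; python3 m.py
python3 -m crank '[{"gripper":50,"travel":[0,0,0],"twist":[0,0,0.02]}]' >/dev/null; python3 m.py
```

```text
T [-0.513 -0.74   0.278] F [ 6.  -3.4  4. ] yaw 71.16 p [577.8  52.5  31.2] g 54.2 op 60.1 q6 114.0 t 18.3
T [-0.488 -0.787  0.266] F [ 6.6 -4.2  3.5] yaw 70.03 p [577.8  52.5  31.2] g 54.2 op 59.7 q6 115.2 t 18.425
```

```bash
python3 -m crank '[{"gripper":50,"travel":[0,0,0],"twist":[0,0,0.03]}]' >/dev/null; python3 m.py
python3 -m crank '[{"gripper":50,"travel":[0,0,0],"twist":[0,0,0.03]}]' >/dev/null; python3 m.py
python3 -m crank '[{"gripper":50,"travel":[0,0,0],"twist":[0,0,0.03]}]' >/dev/null; python3 m.py
python3 - <<'E'
from h import *
w=bot.camera("wrist")[:,:,::-1];s=bot.camera("scene")[:,:,::-1]
h=np.zeros((600,800,3),np.uint8);h[:400]=cv2.resize(w[150:290,180:460],(800,400),interpolation=2)
h[400:,:300]=cv2.resize(s[185:235,300:375],(300,200),interpolation=2)
cv2.imwrite("pics/v7.png",h)
E
```

```text
T [-0.552 -0.791  0.323] F [ 6.3 -4.3  4.2] yaw 68.3 p [577.8  52.5  31.2] g 54.2 op 59.9 q6 116.9 t 18.55
T [-0.545 -0.834  0.442] F [ 6.1 -3.6  3.8] yaw 66.58 p [577.9  52.5  31.2] g 54.2 op 60.0 q6 118.6 t 18.675
T [-0.525 -0.905  0.455] F [ 6.5 -3.4  3.7] yaw 64.86 p [577.9  52.5  31.2] g 54.2 op 60.0 q6 120.3 t 18.8
```

Contact was felt at about yaw 68°. The torque rise of roughly 0.2 N·m corresponds to 12–15 N per jaw, so I stop turning here and check.

```bash
for i in 1 2; do python3 -m crank '[{"gripper":50,"travel":[0,0,0],"twist":[0,0,0]}]' >/dev/null; python3 m.py; done
```

```text
T [-0.431 -0.856  0.059] F [ 5.9 -3.4  4.8] yaw 64.88 p [577.9  52.5  31.3] g 54.1 op 59.9 q6 120.3 t 19.025
T [-0.49  -0.924  0.04 ] F [ 6.6 -3.7  3.8] yaw 64.88 p [577.9  52.5  31.2] g 54.1 op 59.9 q6 120.3 t 19.15
```

View pics/v7.png

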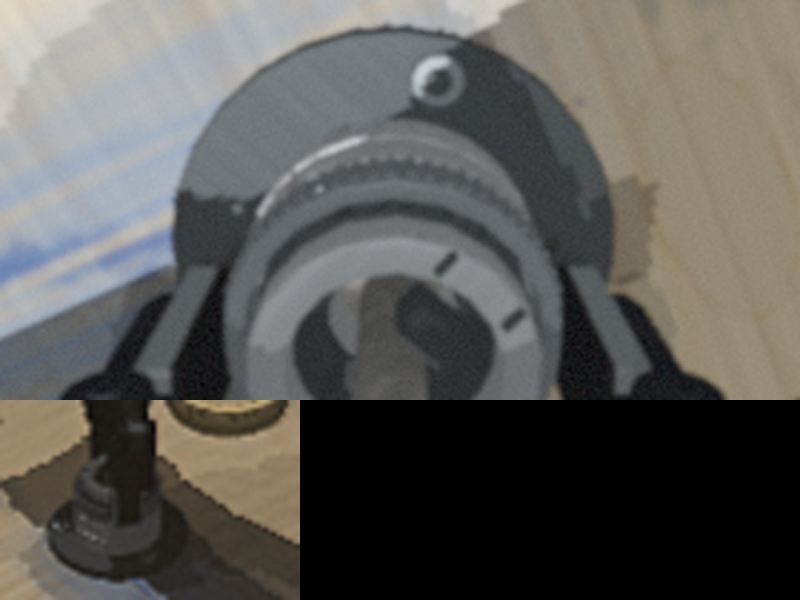

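The wrist view shows a jaw against the shank (crop ~(430,325)), the bolt upright, and the fingers on the ring only. I let go and rise.

```bash
python3 -m crank '[{"gripper":66,"travel":[0,0,0],"twist":[0,0,0]},{"gripper":75,"travel":[0,0,0],"twist":[0,0,0]},{"gripper":85,"travel":[0,0,0],"twist":[0,0,0]},{"gripper":85,"travel":[0,0,0],"twist":[0,0,0]},{"gripper":85,"travel":[0,0,-15],"twist":[0,0,0]},{"gripper":85,"travel":[0,0,-35],"twist":[0,0,0]},{"gripper":85,"travel":[0,0,-50],"twist":[0,0,0]},{"gripper":85,"travel":[-30,0,-20],"twist":[0,0,0]},{"gripper":85,"travel":[-20,0,0],"twist":[0,0,0]},{"gripper":85,"travel":[0,0,0],"twist":[0,0,0]},{"gripper":85,"travel":[0,0,0],"twist":[0,0,0]}]'
python3 - <<'E'
from h import *
w=bot.camera("wrist")[:,:,::-1];s=bot.camera("scene")[:,:,::-1]
h=np.zeros((600,800,3),np.uint8);h[:,:500]=cv2.resize(w[60:210,255:380],(500,600),interpolation=2)
h[:300,500:]=cv2.resize(s[180:240,300:360],(300,300),interpolation=2)
cv2.imwrite("pics/v8.png",h)
E
```

```text
time: 20.52
ee_pos: [0.5553, 0.0073, 0.1498]
tcp_rot: [-179.9, 0.0, 64.9]
wrist_force: [0.3, 0.3, -0.2]
opening: 0.0851
grasp_force: 0.0
```

View pics/v8.png

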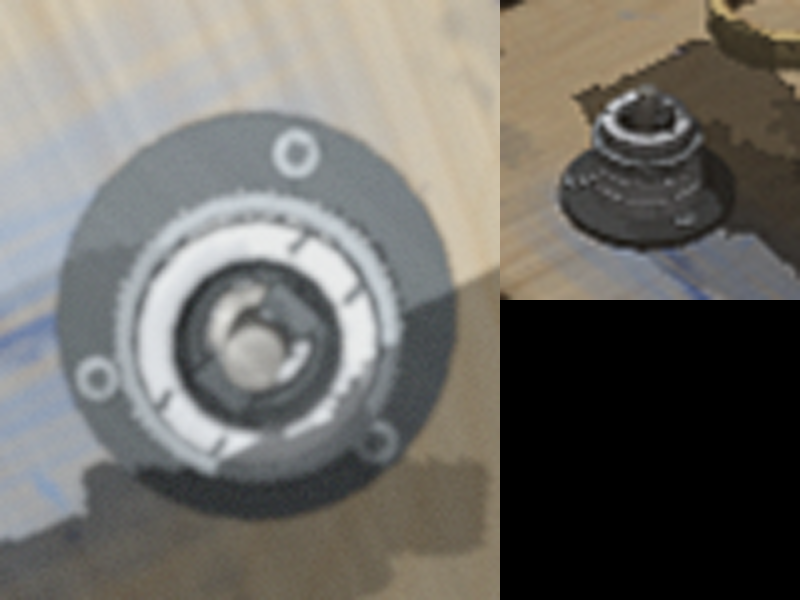

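The bolt stands upright between both jaws, at crop (252,352), and the robot is clear, so I hand in the job.

```bash
python3 -c "
from workcell import bot
print(bot.job_done())"
```

```text
the job is handed in; nothing more can be done
None
```

The bolt stands head down in the chuck's well, held upright by both jaws at an estimated 12–15 N each (judged from wrist torque), and the job was handed in at about 21 s with the robot clear.

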